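# Reset a slide warmer's pull-to-set dial

## Robot

A 6-joint arm with a two-finger parallel gripper is mounted at the origin on a cart in front of the work surface, level with it; the furniture and walls round the work are solid. World frame = base frame: x ahead of the robot, y to its left, z up, the work surface at z = 0. Lengths are in mm, angles in rad, forces in N, time in s.
With the tool pointing down it reaches from about 375 to 825 mm from the base axis. Payload 5.5 kg.
Tool frame: the origin (TCP) lies at the very end of the fingers, on their centre line; the grasp point (between the pads) lies 19 mm behind it; z points along the fingers, y is the direction in which the jaws open and shut (so a half turn about z gives the same grasp; the last joint's range is limited). The gripper opens to 85 mm and grips with 20 to 120 N. Pads are 22 mm wide; open, the fingers measure 114 mm over their backs; the gripper's body (76 mm by 85 mm) begins 54 mm behind the grasp point. The pads swing forward as they close: fully open they stand 13 mm farther back than shut.
Start: joints at [1.339, 0.314, -0.047, 1.21, 0, 1.571], TCP at [137.835, 583.949, 231.299] pointing down, gripper open.
Joint ranges: [-2.67, 2.67], [-0.69, 1.73], [-1.03, 1.25], [-2.08, 2.16], [-1.42, 1.45], [-3.14, 3.14]. Speed limits (rad/s): [2.39, 2.39, 3.01, 3.14, 3.14, 3.14].

## Interface

Orientations are given as a unit quaternion [x, y, z, w].
In Python, from plant import robot, cams gives the robot as it stands. The module is installed in compiled form; this text tells all that it offers.
- The arm moves only by the shell command python3 -m crank 'ROWS' [FORCE]. ROWS is a JSON object of lists of equal length, an entry for each row: "travel": the shift along the tool's x, y, z in m, a list of three; "turn": the turn, a rotation vector about the tool's x, y, z in degrees, a list of three; "grip": the closure, from 0 (fully open) to 1 (shut). In form: {"travel": [[dx, dy, dz], ...], "turn": [[rx, ry, rz], ...], "grip": [grip, ...]}. A call has exactly 8 rows; each row shifts and turns the commanded pose from where the row before left it, along the tool's axes as they then stand; what a row does not reach is not made up. A row lasts 1/12 s, in which the tool goes at most 41.7 mm and 7.16 degrees, less where a joint would pass 70% of its speed; a pose out of reach is approached as far as the arm can. A call with a gripper value outside its range is refused whole. The fingers move at their own pace and stop on an object; FORCE is the grip in N (left out, the last holds). Time passes only in rows, so rows that do not move let the fingers close, or fill a call up. It gives the time, the measured TCP pose, the force and the opening at its end, in the units of the state.
- robot.read_state(): the state, without advancing time (a new reading comes with each control period).
- cams.capture(name): name is "side" or "top"; returns the picture (420x560x3 uint8, red, green, blue); there is no depth.
- cams.camera_info(name): a dict with "intrinsics" (3x3 intrinsics, pixels), "eye" and "orientation" of the camera in the world. Camera axes: x right, y down, z forward; pixel columns grow to the right and rows downward; lengths in mm; the calibration is good to about 2 mm. A picture is of the moment at which its call begins. camera_info takes no time and is no camera call.
- robot.close_job(): hands the job in, once; it reports no verdict.
The state is a dict: "clock": time; "joints": joint angles; "qd": joint speeds; "effort": joint torques, N m; "tool_pos": TCP position; "ee_rot": TCP orientation; "ft_force": force on the tool from outside, world axes, zero at the start; "torque": the same for the moment, N m; "width": opening from 0.0 (shut) to 1.0 (fully open).
Only numpy, scipy, OpenCV 4.12 (cv2) and the standard library are available. Lean on these libraries where they do the work, as an engineer would, in place of code of your own. Each camera call takes 0.05 s, during which the arm holds its last target.

## Task

Set the slide warmer to the steel clip on its dial: pull the black knob straight up to unlock it, turn it anticlockwise until its white pointer is at the clip, and push it back down fully home. The locking notch is hidden somewhere under the width of the clip, so feel for it: press only lightly while turning slowly to and fro until the knob drops in, never force it. Leave the slides and the mould lying on the warm plate as they are.

Things in the scene. Friction and masses are not known exactly. Their poses are not given: they have to be found in the camera images.
- warmer: the slide warmer, fixed: grey housing 140 x 230 mm, deck 55 mm above the bench; aluminium warm plate (122 x 98 mm, 4 mm thick) on its -y half, dial on its +y half. Origin under its centre on the bench; x to its back, y to its left seen from the front, z up. The dial's upright axis is at x = 0, y = +55 mm; a flat black dial ring with white ticks (radius 54 mm, 2.5 mm thick) lies there
- dial_seat: fixed steel mount of the black knob; origin on the dial's axis, 57.5 mm above the bench, z up; x axis = pointer direction when dial reads 0. Under the knob, inside the warmer, is a sprung index plate: off a notch the knob's tooth lands on it and it yields up to 5 mm (2.5 N at first, 2.5 N more per mm, then rigid). In the notch it springs back and the push vanishes
- dial_pull (a joint): height of the knob above home, m: 0 fully home and locked, 0.012 pulled fully out. No return spring: friction (about 1.5 N) holds it where it is left. An 8 mm tooth under it locks it against turning below 0.008; at 0.009 to 0.012 it turns freely. Lowered off a notch, it lands on the sprung plate at about 0.008; over the notch it goes down to 0
- dial (a joint): turn of the knob, rad, anticlockwise seen from above; near 0 at the start, stops at -0.15 and 1.75. Stays where it is left. The start notch at 0 is loose (about 0.17 rad of play each side); the one under the clip has only 0.033 rad of play each side, and there turning is stopped both ways, with slight rubbery give
- knob_grip (a point): point on the knob's axis for grasping: half-way along the knob's grip bar, which is 54 mm long, 12 mm wide and stands 33 mm above the round skirt (radius 36 mm, 12 mm high); this point is 24 mm above the skirt's top and 9 mm below the bar's top. Its x axis lies along the bar, towards the pointer; z up; it moves with the knob
- pointer_tip (a point): outer tip of the knob's small white pointer at the skirt's rim, 45 mm from the axis, 3 mm above the skirt's underside
- clip_mid (a point): middle of the steel setting clip on the dial ring's rim, 54.5 mm from the dial's axis, just under its small raised ridge; the clip is about 20 mm wide along the rim and stays put, 0.75 to 1.45 rad anticlockwise of the knob's zero. The hidden notch is met with the pointer somewhere up to 0.2 rad to either side of this point
- slides_mid (a point): centre of a stack of glass slides, 28 x 77 x 8 mm, lying loose on the warm plate
- mould_mid (a point): centre of a small steel mould, 31 x 43 x 12 mm, lying loose on the warm plate nearer the dial

How it is judged:
By the outcome, as a careful person would: the job done as asked, in the order asked, and still so for the second after the job is handed in, with the robot touching nothing.
It also fails if it takes over 53 s, if anything falls off the work surface, if the arm or the gripper's body presses on something with over 40 N, if the wrist force passes 120 N, or if a joint passes its speed limit or range.

## Working session

There is one attempt and no reset: what is moved stays moved. The work goes in short steps, Python scripts to look and compute and a shell command to move; the robot and the scene stay as the last step left them, time stands still between calls to the robot, and variables do not carry over. Pictures are saved under pics/ and viewed, and the job is handed in when it is done.

```bash
mkdir -p pics; python3 - <<'E'
from plant import robot,cams
import cv2,numpy as np
s=robot.read_state();print(s)
for n in("top","side"):
    i=cams.camera_info(n);print(n,i)
    cv2.imwrite(f"pics/{n}0.png",cams.capture(n)[:,:,::-1])
E
```

```text
{'clock': 0.0, 'joints': array([ 1.33897910e+00,  3.14225670e-01, -4.80862279e-02,  1.21021666e+00,
       -3.52983658e-06,  1.57081746e+00]), 'qd': array([ 0.00131296, -0.0004176 , -0.0005397 , -0.00124925,  0.00147682,
        0.00274124]), 'effort': array([-1.33672409e-03, -5.39585996e+01,  3.39752018e+01,  1.89187308e-02,
        1.05385891e-04,  7.97061404e-07]), 'tool_pos': array([137.71322643, 583.37465873, 230.43165862]), 'ee_rot': array([ 1.15659707e-01,  9.93288519e-01, -8.60508474e-04, -9.84033670e-05]), 'ft_force': array([0.64599991, 0.07165871, 0.70314904]), 'torque': array([ 0.01275138, -0.0560976 ,  0.005287  ]), 'width': 0.9973389991824063}
top {'intrinsics': array([[504.29299728,   0.        , 288.44823084],
       [  0.        , 504.29299728, 211.12808692],
       [  0.        ,   0.        ,   1.        ]]), 'eye': array([ 460.34079263, -345.51116253,  928.85875463]), 'orientation': array([ 0.7078991 , -0.70512959,  0.02938268, -0.02842148])}
side {'intrinsics': array([[397.7453527 ,   0.        , 280.4657839 ],
       [  0.        , 397.7453527 , 209.79074307],
       [  0.        ,   0.        ,   1.        ]]), 'eye': array([  510.90790943, -1087.78084246,   435.12819328]), 'orientation': array([ 0.83851658, -0.03136279,  0.00693945, -0.54392845])}
```

View pics/top0.png

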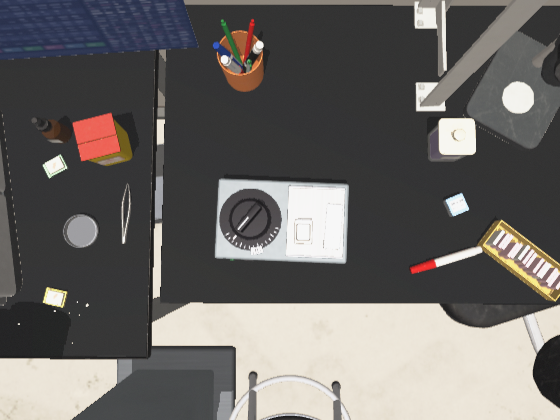

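View pics/side0.png

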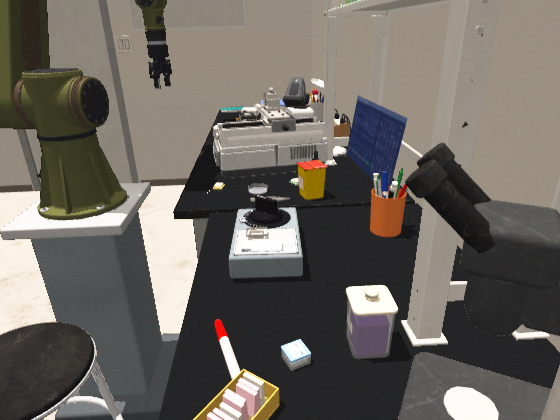

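The top view shows the warmer around (282,221), with the dial on the left at (250,218) and the slides and mould on the right. The clip isn't clear yet, so I'll enlarge.

```bash
python3 - <<'E'
import cv2
a=cv2.imread("pics/top0.png")[170:272,205:357]
cv2.imwrite("pics/topc.png",cv2.resize(a,None,fx=5.2,fy=5.2,interpolation=cv2.INTER_CUBIC))
a=cv2.imread("pics/side0.png")[185:285,215:315]
cv2.imwrite("pics/sidec.png",cv2.resize(a,None,fx=6,fy=6,interpolation=cv2.INTER_CUBIC))
E
```

```text
(no output)
```

View pics/topc.png

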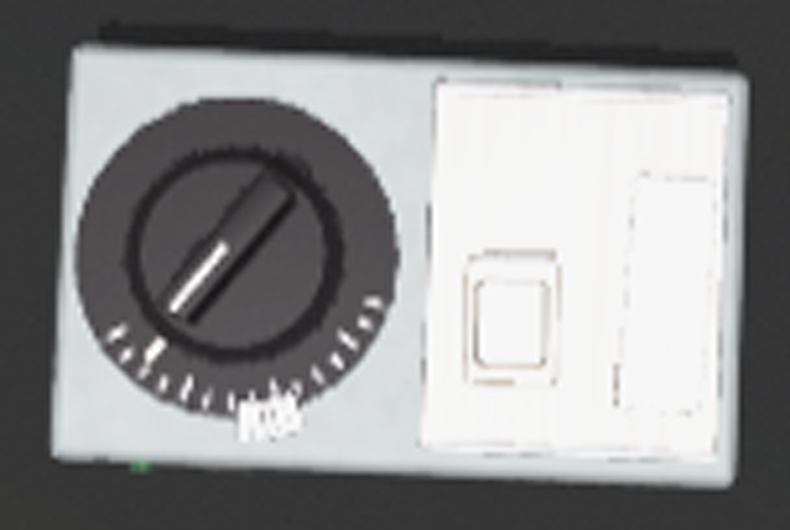

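View pics/sidec.png

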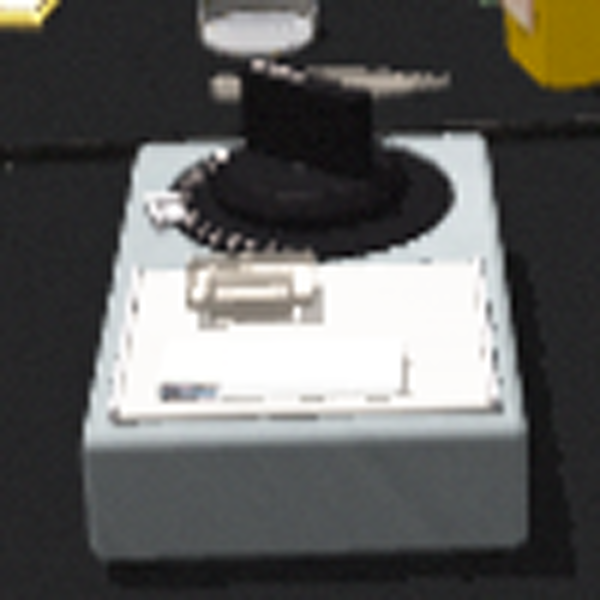

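In the crop: ring centre ≈(238,257), pointer tip ≈(155,350), clip ≈(270,418), and deck corners (76,46), (748,74), (735,486), (53,460). I'll turn these into world coordinates.

```bash
cat > h.py <<'E'
import numpy as np
from scipy.spatial.transform import Rotation as R
from plant import robot,cams
def ray(n,u,v,z):
    i=cams.camera_info(n);K=i["intrinsics"]
    d=R.from_quat(i["orientation"]).apply(np.linalg.solve(K,[u,v,1.]));e=i["eye"]
    return e+d*(z-e[2])/d[2]
def proj(n,P):
    i=cams.camera_info(n);p=R.from_quat(i["orientation"]).inv().apply(np.array(P)-i["eye"]);q=i["intrinsics"]@p;return q[:2]/q[2]
def st():
    s=robot.read_state();print(s["clock"],s["tool_pos"].round(2),s["ee_rot"].round(4),"F",s["ft_force"].round(2),"T",s["torque"].round(3),"w",round(s["width"],3));return s
E
python3 - <<'E'
from h import *
def c(x,y,z): return ray("top",205+(x+.5)/5.2-.5,170+(y+.5)/5.2-.5,z)
C=[c(*p,55) for p in((76,46),(748,74),(735,486),(53,460))]
for p in C:print(p.round(1))
m=sum(C)/4;print("mid",m, [np.linalg.norm(C[i]-C[i-1]).round(1) for i in range(4)])
ydir=(C[0]+C[3]-C[1]-C[2]);yaw=np.arctan2(ydir[1],ydir[0])-np.pi/2;print("yaw",yaw)
Rz=R.from_euler('z',yaw);ax=m+Rz.apply([0,55,0]);print("axis from housing",ax)
print("ring centre",c(238,257,57.5))
print("skirt centre",c(236,253,69.5))
a=c(238,257,57.5)
for n,p,z in(("tip",(155,350),60.5),("clip",(270,418),60)):
  q=c(*p,z);d=q[:2]-a[:2];d2=q[:2]-ax[:2];print(n,q.round(1),np.hypot(*d),np.arctan2(d[1],d[0]),np.hypot(*d2),np.arctan2(d2[1],d2[0]))
for p in((172,315),(288,190),(300,198),(225,243),(267,165)):print("bar",c(*p,102.5))
print(proj("side",[*ax[:2],102.5]))
E
```

```text
[ 588.8 -225.3   55. ]
[ 580.2 -451.2   55. ]
[ 442.5 -446.1   55. ]
[ 450.2 -219.8   55. ]
mid [ 515.4349425 -335.5923739   55.       ] [np.float64(138.7), np.float64(226.0), np.float64(137.8), np.float64(226.4)]
yaw -0.03600117808267567
axis from housing [ 517.4145796  -280.62801238   55.        ]
ring centre [ 517.78359305 -280.68077386   57.5       ]
skirt centre [ 518.30614667 -280.90369657   69.5       ]
tip [ 486.6 -253.8   60.5] 41.15995942707209 2.428631317700451 40.84681395040222 2.423699387534131
clip [ 464.4 -292.    60. ] 54.593604265432404 -2.9333002073817203 54.24362825426959 -2.930941786430133
bar [ 496.41837088 -263.41459205  102.5       ]
bar [ 536.122345   -299.63449825  102.5       ]
bar [ 533.59636602 -303.45167283  102.5       ]
bar [ 519.2320562  -279.87852948  102.5       ]
bar [ 544.04491447 -292.91805277  102.5       ]
[264.69463958 198.52928787]
```

```bash
python3 - <<'E'
import cv2
from h import *
a=cv2.imread("pics/top0.png")[185:257,215:287]
b=cv2.resize(a,None,fx=8,fy=8,interpolation=cv2.INTER_CUBIC)
b=cv2.convertScaleAbs(b,alpha=1.6,beta=0)
cv2.imwrite("pics/topd.png",b)
ax=np.array([517.6,-280.7])
for t in (2.40,2.45,2.5,2.55):
  for z,r in((60.5,45),(102.5,27),(102.5,-27)):
    u=proj("top",[*(ax+r*np.array([np.cos(t),np.sin(t)])),z]);print(t,z,r,((u-[215,185]+.5)*8-.5).round(0))
E
```

```text
2.4 60.5 45 [143. 429.]
2.4 102.5 27 [180. 359.]
2.4 102.5 -27 [360. 166.]
2.45 60.5 45 [150. 436.]
2.45 102.5 27 [185. 363.]
2.45 102.5 -27 [355. 162.]
2.5 60.5 45 [158. 442.]
2.5 102.5 27 [190. 367.]
2.5 102.5 -27 [350. 157.]
2.55 60.5 45 [167. 449.]
2.55 102.5 27 [196. 371.]
2.55 102.5 -27 [345. 154.]
```

View pics/topd.png

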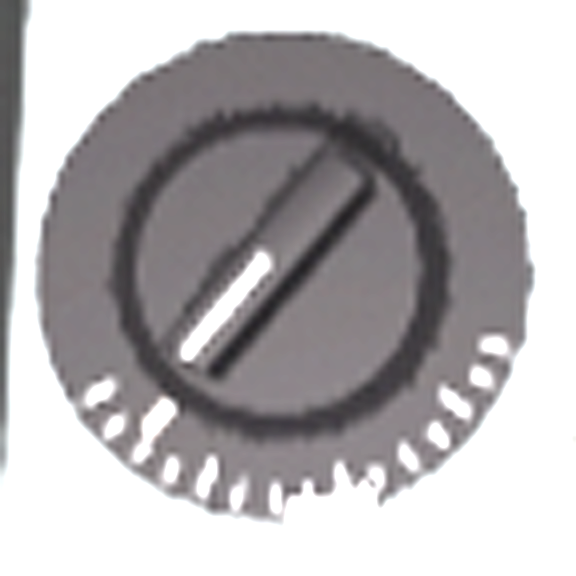

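Bar ends are at (190,365) and (352,160) in this crop, which puts the bar and pointer at yaw ≈2.48. The clip is at yaw ≈3.35, so the turn is about 0.87 ± 0.2. Next I'll work out the approach.

```bash
python3 - <<'E'
from h import *
s=st()
T=R.from_euler('z',2.910)*R.from_euler('x',np.pi)
print(T.as_quat())
P=[[137.8,583.9,231.3],[350,350,250],[480,50,250],[517.6,-280.7,200]]
for a,b in zip(P,P[1:]):
  d=T.inv().apply(np.array(b)-a);print(d.round(1),np.linalg.norm(d))
E
```

```text
0.1 [137.71 583.46 230.52] [ 1.156e-01  9.933e-01 -8.000e-04 -1.000e-04] F [-0.54 -0.05  0.83] T [-0.027  0.036  0.008] w 1.003
[1.15537719e-01 9.93303093e-01 6.08222727e-17 7.07464488e-18]
[-260.2 -178.9  -18.7] 316.3664647208993
[-195.4 -262.2   -0. ] 326.9556544854363
[-112.5 -313.2   50. ] 336.5653725504156
```

```bash
python3 -m crank '{"travel":[[-0.0325,-0.0224,-0.0023],[-0.0325,-0.0224,-0.0023],[-0.0325,-0.0224,-0.0023],[-0.0325,-0.0224,-0.0023],[-0.0325,-0.0224,-0.0023],[-0.0325,-0.0224,-0.0023],[-0.0325,-0.0224,-0.0023],[-0.0325,-0.0224,-0.0023]],"turn":[[0,0,0],[0,0,0],[0,0,0],[0,0,0],[0,0,0],[0,0,0],[0,0,0],[0,0,0]],"grip":[0,0,0,0,0,0,0,0]}'
python3 -m crank '{"travel":[[-0.0244,-0.0328,0],[-0.0244,-0.0328,0],[-0.0244,-0.0328,0],[-0.0244,-0.0328,0],[-0.0244,-0.0328,0],[-0.0244,-0.0328,0],[-0.0244,-0.0328,0],[-0.0244,-0.0328,0]],"turn":[[0,0,0],[0,0,0],[0,0,0],[0,0,0],[0,0,0],[0,0,0],[0,0,0],[0,0,0]],"grip":[0,0,0,0,0,0,0,0]}'
```

```text
clock: 0.77
tool_pos: [350.4, 348.0, 249.6]
ee_rot: [0.116, 0.993, -0.0, -0.0]
ft_force: [1.6, 1.1, 0.4]
width: 0.997
clock: 1.43
tool_pos: [479.5, 47.5, 249.6]
ee_rot: [0.116, 0.993, 0.0, -0.0]
ft_force: [1.4, 0.1, 0.1]
width: 0.999
```

```bash
python3 -m crank '{"travel":[[-0.0141,-0.039,0],[-0.0141,-0.039,0],[-0.0141,-0.039,0],[-0.0141,-0.039,0],[-0.0141,-0.039,0],[-0.0141,-0.039,0],[-0.0141,-0.039,0],[-0.0141,-0.039,0]],"turn":[[0,0,0],[0,0,0],[0,0,0],[0,0,0],[0,0,0],[0,0,0],[0,0,0],[0,0,0]],"grip":[0,0,0,0,0,0,0,0]}'
python3 -m crank '{"travel":[[0,0,0.02],[0,0,0.02],[0,0,0.02],[0,0,0.02],[0,0,0.02],[0,0,0],[0,0,0],[0,0,0]],"turn":[[0,0,5],[0,0,5],[0,0,5],[0,0,5],[0,0,4.6],[0,0,0],[0,0,0],[0,0,0]],"grip":[0.3,0.3,0.3,0.3,0.3,0.3,0.3,0.3]}'
python3 - <<'E'
from h import *
import cv2
s=st();r=R.from_quat(s["ee_rot"]).as_matrix();print(r.round(3),np.arctan2(r[1,0],r[0,0]),s["joints"].round(3))
d=np.array([517.6,-280.7,74.5])-s["tool_pos"];print(r.T@d)
a=cams.capture("side")[100:290,170:360,::-1]
cv2.imwrite("pics/s1.png",cv2.resize(a,None,fx=3,fy=3,interpolation=cv2.INTER_CUBIC))
E
```

```text
clock: 2.1
tool_pos: [517.1, -282.0, 249.3]
ee_rot: [0.116, 0.993, 0.0, -0.0]
ft_force: [0.6, 0.7, -0.1]
width: 1.001
clock: 2.77
tool_pos: [517.9, -280.2, 150.6]
ee_rot: [0.324, 0.946, -0.0, 0.0]
ft_force: [-0.5, -0.0, -0.2]
width: 0.702
2.7667 [ 517.89 -280.15  150.61] [ 3.236e-01  9.462e-01 -1.000e-04  3.000e-04] F [-0.49 -0.02 -0.22] T [ 0.007 -0.11   0.021] w 0.702
[[-0.791  0.612  0.001]
 [ 0.612  0.791 -0.   ]
 [-0.001  0.    -1.   ]] 2.48250061206336 [-0.496  0.335 -0.205  1.03  -0.     0.163]
[-5.18079349e-02 -6.16162627e-01  7.61122486e+01]
```

View pics/s1.png

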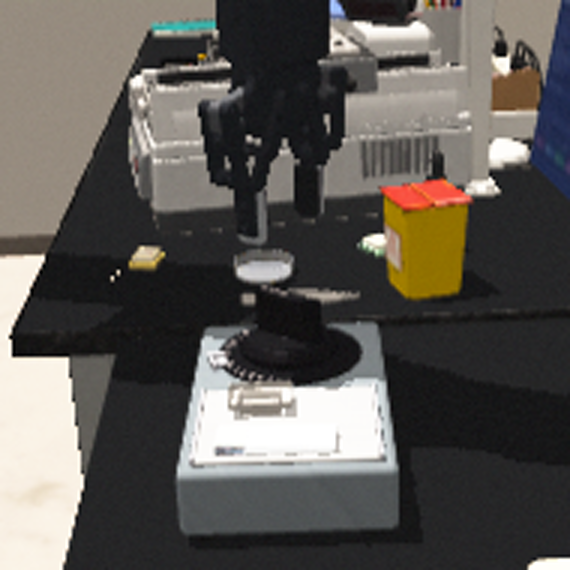

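The fingers, at (255,215) and (310,190) in the crop, are above the bar and on either side of it. I'll descend and grip.

```bash
python3 -m crank '{"travel":[[0,0,0.02],[0,0,0.02],[0,0,0.02],[0,0,0.01],[0,0,0.005],[0,0,0],[0,0,0],[0,0,0]],"turn":[[0,0,0],[0,0,0],[0,0,0],[0,0,0],[0,0,0],[0,0,0],[0,0,0],[0,0,0]],"grip":[0.3,0.3,0.3,0.3,0.3,0.3,0.3,0.3]}'
python3 -m crank '{"travel":[[0,0,0],[0,0,0],[0,0,0],[0,0,0],[0,0,0],[0,0,0],[0,0,0],[0,0,0]],"turn":[[0,0,0],[0,0,0],[0,0,0],[0,0,0],[0,0,0],[0,0,0],[0,0,0],[0,0,0]],"grip":[0.6,0.7,0.8,0.9,1,1,1,1]}' 60
python3 -c "
from h import *
s=st();r=R.from_quat(s['ee_rot']);print(r.inv().apply(s['ft_force']),r.as_euler('zyx'))"
```

```text
clock: 3.48
tool_pos: [518.5, -280.5, 76.1]
ee_rot: [0.325, 0.946, -0.0, 0.001]
ft_force: [0.4, -0.6, -0.1]
width: 0.701
clock: 4.15
tool_pos: [519.4, -278.1, 75.5]
ee_rot: [0.324, 0.946, 0.002, 0.001]
ft_force: [3.2, 6.5, 4.3]
width: 0.134
4.15 [ 519.36 -278.08   75.46] [0.3239 0.9461 0.0024 0.0012] F [3.19 6.48 4.35] T [ 1.395 -0.72  -0.058] w 0.134
[ 1.4486713   7.10141817 -4.31054547] [-2.48183797  0.00375096 -3.13781726]
```

```bash
python3 -m crank '{"travel":[[0,0.001,0],[0,0.0013,0],[0,0,0],[0,0,0],[0,0,0],[0,0,0],[0,0,0],[0,0,0]],"turn":[[0,0,0],[0,0,0],[0,0,0],[0,0,0],[0,0,0],[0,0,0],[0,0,0],[0,0,0]],"grip":[1,1,1,1,1,1,1,1]}'
python3 -c "
from h import *
s=st();r=R.from_quat(s['ee_rot']);print(r.inv().apply(s['ft_force']),r.as_euler('zyx'))"
```

```text
clock: 4.82
tool_pos: [519.4, -277.9, 75.4]
ee_rot: [0.324, 0.946, 0.0, 0.0]
ft_force: [-0.2, 3.5, 5.5]
width: 0.129
4.8167 [ 519.43 -277.94   75.43] [3.245e-01 9.459e-01 3.000e-04 5.000e-04] F [-0.24  3.47  5.53] T [0.561 0.003 0.006] w 0.129
[ 2.31709199  2.60106882 -5.53242759] [-2.48064405e+00  1.13235172e-03 -3.14128032e+00]
```

```bash
python3 -m crank '{"travel":[[0,0.0008,-0.002],[0,0,-0.002],[0,0,-0.002],[0,0,-0.002],[0,0,-0.002],[0,0,-0.001],[0,0,0],[0,0,0]],"turn":[[0,0,0],[0,0,0],[0,0,0],[0,0,0],[0,0,0],[0,0,0],[0,0,0],[0,0,0]],"grip":[1,1,1,1,1,1,1,1]}'
python3 -c "
from h import *
s=st();r=R.from_quat(s['ee_rot']);print(r.inv().apply(s['ft_force']),r.as_euler('zyx'))"
```

```text
clock: 5.48
tool_pos: [519.5, -277.8, 86.0]
ee_rot: [0.325, 0.946, -0.0, 0.0]
ft_force: [0.6, -1.1, 1.0]
width: 0.132
5.4833 [ 519.46 -277.81   86.01] [ 3.246e-01  9.458e-01 -2.000e-04  2.000e-04] F [ 0.63 -1.13  0.95] T [-0.433 -0.064 -0.009] w 0.132
[-1.18788929 -0.50503322 -0.95241098] [-2.48032782e+00  1.43516932e-04  3.14102226e+00]
```

```bash
python3 -m crank '{"travel":[[0,0,-0.0005],[0,0,0],[0,0,0],[0,0,0],[0,0,0],[0,0,0],[0,0,0],[0,0,0]],"turn":[[0,0,-1],[0,0,-2],[0,0,-2],[0,0,-2],[0,0,-2],[0,0,-2],[0,0,-2],[0,0,0]],"grip":[1,1,1,1,1,1,1,1]}'
python3 - <<'E'
from h import *
import cv2
s=st();r=R.from_quat(s['ee_rot']);print(r.inv().apply(s['ft_force']),r.as_euler('zyx'))
a=cams.capture("side")[140:260,205:325,::-1]
cv2.imwrite("pics/s2.png",cv2.resize(a,None,fx=5,fy=5,interpolation=cv2.INTER_CUBIC))
E
```

```text
clock: 6.15
tool_pos: [519.5, -277.8, 86.3]
ee_rot: [0.215, 0.977, -0.0, 0.0]
ft_force: [0.9, -2.2, -0.9]
width: 0.129
6.15 [ 519.49 -277.81   86.3 ] [ 2.147e-01  9.767e-01 -2.000e-04  1.000e-04] F [ 0.95 -2.21 -0.87] T [-0.571 -0.176  0.005] w 0.129
[-1.78530409 -1.60418626  0.87455246] [-2.70877711e+00  1.20175011e-04  3.14107039e+00]
```

View pics/s2.png

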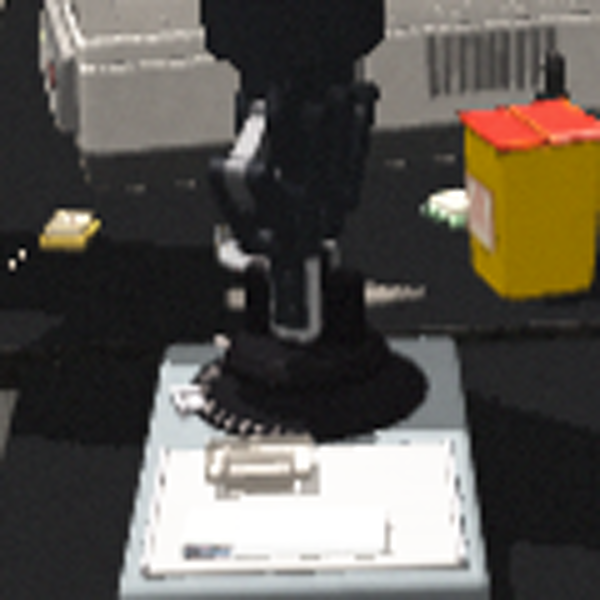

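```bash
python3 -m crank '{"travel":[[0,0,0],[0,0,0],[0,0,0],[0,0,0],[0,0,0],[0,0,0],[0,0,0],[0,0,0]],"turn":[[0,0,-3],[0,0,-4],[0,0,-4],[0,0,-4],[0,0,-4],[0,0,-4],[0,0,-1],[0,0,0]],"grip":[1,1,1,1,1,1,1,1]}'
python3 - <<'E'
from h import *
import cv2
s=st();r=R.from_quat(s['ee_rot']);print(r.inv().apply(s['ft_force']),r.as_euler('zyx'))
for n,w in(("side",(slice(140,260),slice(205,325))),("top",(slice(160,280),slice(190,310)))):
  a=cams.capture(n)[w][:,:,::-1]
  cv2.imwrite(f"pics/{n}3.png",cv2.resize(a,None,fx=5,fy=5,interpolation=cv2.INTER_CUBIC))
E
```

```text
clock: 6.87
tool_pos: [519.6, -277.8, 86.3]
ee_rot: [0.008, 1.0, -0.0, 0.0]
ft_force: [0.7, -2.7, -2.2]
width: 0.128
6.8667 [ 519.57 -277.79   86.31] [ 8.3e-03  1.0e+00 -3.0e-04  1.0e-04] F [ 0.67 -2.72 -2.18] T [-0.676 -0.285  0.036] w 0.128
[-0.71743624 -2.70737616  2.17688502] [-3.12501669e+00  2.62889377e-04  3.14106838e+00]
```

View pics/side3.png

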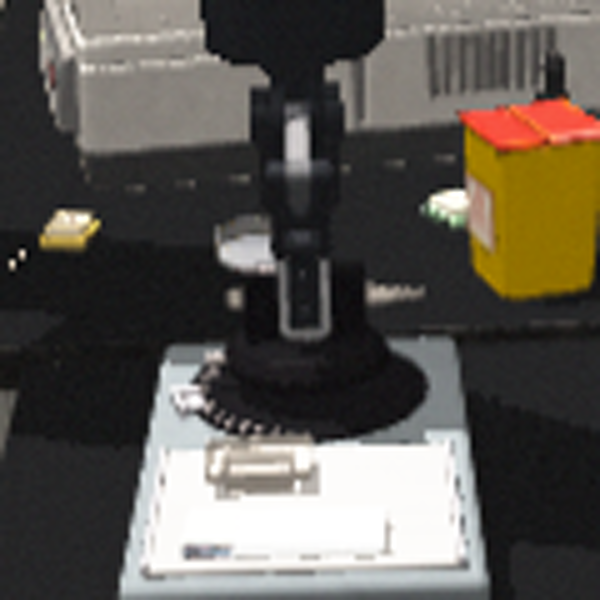

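View pics/top3.png

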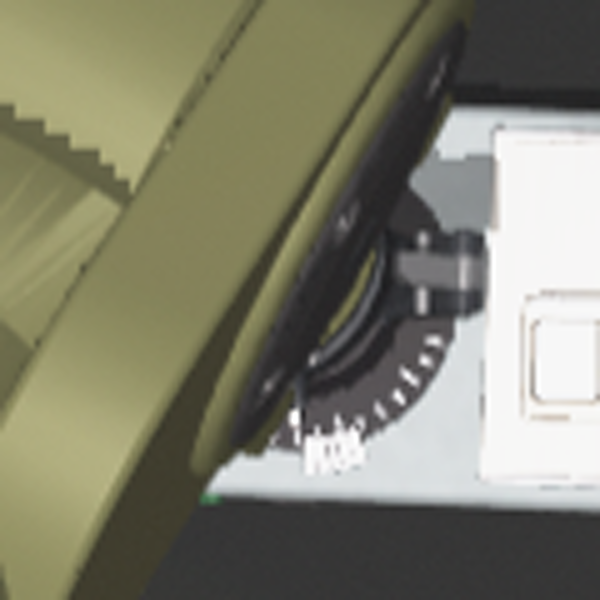

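Top view: the white pointer is at (294,418), just short of the clip, which spans (305–365, 450). The side view shows the knob raised and gripped. I'll check the angles.

```bash
python3 - <<'E'
from h import *
ax=np.array([517.6,-280.7])
for n,p,z in(("tip",(294,420),71),("clipmid",(335,451),60),("clipL",(304,451),60),("clipR",(366,451),60)):
  q=ray("top",190+(p[0]+.5)/5-.5,160+(p[1]+.5)/5-.5,z);d=q[:2]-ax;print(n,q,np.hypot(*d),np.arctan2(d[1],d[0])%(2*np.pi))
E
```

```text
tip [ 475.06587798 -278.76826619   71.        ] 42.577965327311425 3.096207743462322
clipmid [ 464.68013406 -292.10609233   60.        ] 54.135119408914136 3.353880282611554
clipL [ 464.63896808 -281.45737535   60.        ] 52.96644711295215 3.1558922941920793
clipR [ 464.72130157 -302.75520568   60.        ] 57.29388138853606 3.5367449019091173
```

```bash
python3 -m crank '{"travel":[[0,0,0.001],[0,0,0.001],[0,0,0.001],[0,0,0],[0,0,0],[0,0,0],[0,0,0],[0,0,0]],"turn":[[0,0,0],[0,0,0],[0,0,0],[0,0,0],[0,0,0],[0,0,0],[0,0,0],[0,0,0]],"grip":[1,1,1,1,1,1,1,1]}'
python3 -c "
from h import *
s=st();r=R.from_quat(s['ee_rot']);print(r.inv().apply(s['ft_force']),r.as_euler('zyx'))"
```

```text
clock: 7.63
tool_pos: [519.6, -277.8, 83.3]
ee_rot: [0.008, 1.0, -0.0, 0.0]
ft_force: [0.4, -4.8, -0.1]
width: 0.13
7.6333 [ 519.56 -277.77   83.26] [ 7.8e-03  1.0e+00 -2.0e-04  1.0e-04] F [ 0.4  -4.76 -0.1 ] T [-1.053 -0.352  0.   ] w 0.13
[-0.47647154 -4.75359863  0.09861817] [-3.12608069e+00  2.13816617e-04  3.14114342e+00]
```

```bash
python3 -m crank '{"travel":[[0,-0.0012,0],[0,0,0.0005],[0,0,0.0005],[0,0,0],[0,0,0],[0,0,0],[0,0,0],[0,0,0]],"turn":[[0,0,0],[0,0,0],[0,0,0],[0,0,0],[0,0,0],[0,0,0],[0,0,0],[0,0,0]],"grip":[1,1,1,1,1,1,1,1]}'
python3 -c "
from h import *
s=st();r=R.from_quat(s['ee_rot']);print(r.inv().apply(s['ft_force']),r.as_euler('zyx'))"
```

```text
clock: 8.3
tool_pos: [519.5, -278.0, 82.3]
ee_rot: [0.007, 1.0, 0.001, 0.0]
ft_force: [1.8, 5.7, 4.8]
width: 0.129
8.3 [ 519.54 -278.     82.26] [7.5e-03 1.0e+00 7.0e-04 2.0e-04] F [1.81 5.68 4.76] T [ 0.975 -0.35  -0.023] w 0.129
[-1.72621067  5.7176586  -4.74659218] [-3.12661152e+00  3.68182289e-04 -3.14019502e+00]
```

```bash
python3 -m crank '{"travel":[[0,0.0006,0.0002],[0,0,0],[0,0,0],[0,0,0],[0,0,0],[0,0,0],[0,0,0],[0,0,0]],"turn":[[0,0,0],[0,0,-0.5],[0,0,-0.5],[0,0,-0.5],[0,0,-0.5],[0,0,-0.5],[0,0,-0.5],[0,0,0]],"grip":[1,1,1,1,1,1,1,1]}'
python3 -c "
from h import *
s=st();r=R.from_quat(s['ee_rot']);print(r.inv().apply(s['ft_force']),r.as_euler('zyx'))"
python3 -m crank '{"travel":[[0,0,0],[0,0,0],[0,0,0],[0,0,0],[0,0,0],[0,0,0],[0,0,0],[0,0,0]],"turn":[[0,0,-0.5],[0,0,-0.5],[0,0,-0.5],[0,0,-0.5],[0,0,-0.5],[0,0,-0.5],[0,0,0],[0,0,0]],"grip":[1,1,1,1,1,1,1,1]}'
python3 -c "
from h import *
s=st();r=R.from_quat(s['ee_rot']);print(r.inv().apply(s['ft_force']),r.as_euler('zyx'))"
```

```text
clock: 8.97
tool_pos: [519.6, -277.9, 82.1]
ee_rot: [-0.019, 1.0, 0.0, 0.0]
ft_force: [2.4, 2.6, 4.5]
width: 0.128
8.9667 [ 519.58 -277.93   82.06] [-1.870e-02  9.998e-01  2.000e-04  2.000e-04] F [2.36 2.58 4.47] T [ 0.778 -0.402 -0.077] w 0.128
[-2.45792677  2.49189222 -4.46725781] [ 3.10412414e+00  3.32091642e-04 -3.14115440e+00]
clock: 9.63
tool_pos: [519.6, -277.9, 82.1]
ee_rot: [-0.045, 0.999, 0.0, 0.0]
ft_force: [1.8, 2.8, 5.5]
width: 0.128
9.6333 [ 519.57 -277.94   82.07] [-4.47e-02  9.99e-01  2.00e-04  2.00e-04] F [1.85 2.82 5.46] T [ 0.787 -0.301 -0.027] w 0.128
[-2.09513023  2.64373844 -5.45398363] [ 3.05210859e+00  3.40534370e-04 -3.14116880e+00]
```

```bash
python3 -m crank '{"travel":[[0,0,0],[0,0,0],[0,0,0],[0,0,0],[0,0,0],[0,0,0],[0,0,0],[0,0,0]],"turn":[[0,0,-0.5],[0,0,-0.5],[0,0,-0.5],[0,0,-0.5],[0,0,-0.5],[0,0,-0.5],[0,0,0],[0,0,0]],"grip":[1,1,1,1,1,1,1,1]}'
python3 -c "
from h import *
s=st();r=R.from_quat(s['ee_rot']);print(r.inv().apply(s['ft_force']),r.as_euler('zyx'))"
```

```text
clock: 10.3
tool_pos: [519.6, -277.9, 82.1]
ee_rot: [-0.071, 0.997, 0.0, 0.0]
ft_force: [2.7, 4.4, 4.9]
width: 0.126
10.3 [ 519.61 -277.95   82.1 ] [-7.090e-02  9.975e-01  2.000e-04  2.000e-04] F [2.67 4.37 4.86] T [ 0.762 -0.372 -0.095] w 0.126
[-3.26072675  3.95400916 -4.85705629] [ 2.99969602e+00  4.22583711e-04 -3.14117010e+00]
```

```bash
python3 -m crank '{"travel":[[0,0,0],[0,0,0],[0,0,0],[0,0,0],[0,0,0],[0,0,0],[0,0,0],[0,0,0]],"turn":[[0,0,-0.5],[0,0,-0.5],[0,0,-0.5],[0,0,-0.5],[0,0,-0.5],[0,0,-0.5],[0,0,0],[0,0,0]],"grip":[1,1,1,1,1,1,1,1]}'
python3 -c "
from h import *
s=st();r=R.from_quat(s['ee_rot']);print(r.inv().apply(s['ft_force']),r.as_euler('zyx'))"
```

```text
clock: 10.97
tool_pos: [519.6, -277.9, 82.0]
ee_rot: [-0.097, 0.995, 0.0, 0.0]
ft_force: [1.9, 4.3, 5.1]
width: 0.133
10.9667 [ 519.57 -277.94   82.03] [-9.700e-02  9.953e-01  2.000e-04  2.000e-04] F [1.94 4.32 5.1 ] T [ 0.913 -0.503 -0.047] w 0.133
[-2.744007    3.86811809 -5.1022346 ] [ 2.94726729e+00  3.29991542e-04 -3.14119623e+00]
```

```bash
python3 -m crank '{"travel":[[0,0.0003,0],[0,0,0],[0,0,0],[0,0,0],[0,0,0],[0,0,0],[0,0,0],[0,0,0]],"turn":[[0,0,-0.5],[0,0,-0.5],[0,0,-0.5],[0,0,-0.5],[0,0,-0.5],[0,0,-0.5],[0,0,0],[0,0,0]],"grip":[1,1,1,1,1,1,1,1]}'
python3 -c "
from h import *
s=st();r=R.from_quat(s['ee_rot']);print(r.inv().apply(s['ft_force']),r.as_euler('zyx'))"
```

```text
clock: 11.63
tool_pos: [519.5, -277.9, 82.0]
ee_rot: [-0.123, 0.992, -0.0, 0.0]
ft_force: [3.9, 2.6, 3.7]
width: 0.131
11.6333 [ 519.53 -277.91   82.01] [-1.230e-01  9.924e-01 -1.000e-04  1.000e-04] F [3.88 2.6  3.69] T [ 0.653 -0.824 -0.038] w 0.131
[-4.4019024   1.57650564 -3.6845204 ] [2.89500799e+00 2.60634843e-04 3.14146359e+00]
```

```bash
python3 -m crank '{"travel":[[0,0,0],[0,0,0],[0,0,0],[0,0,0],[0,0,0],[0,0,0],[0,0,0],[0,0,0]],"turn":[[0,0,-0.5],[0,0,-0.5],[0,0,-0.5],[0,0,-0.5],[0,0,-0.5],[0,0,-0.5],[0,0,0],[0,0,0]],"grip":[1,1,1,1,1,1,1,1]}'
python3 -c "
from h import *
s=st();r=R.from_quat(s['ee_rot']);print(r.inv().apply(s['ft_force']),r.as_euler('zyx'))"
```

```text
clock: 12.3
tool_pos: [519.5, -277.9, 81.6]
ee_rot: [-0.149, 0.989, -0.0, 0.0]
ft_force: [4.7, 2.5, -1.1]
width: 0.131
12.3 [ 519.51 -277.93   81.65] [-1.490e-01  9.888e-01 -0.000e+00  1.000e-04] F [ 4.67  2.51 -1.12] T [ 0.522 -1.165 -0.007] w 0.131
[-5.20538675  1.02171501  1.12028173] [2.84244908e+00 1.43932395e-04 3.14151657e+00]
```

The push vanished (Fz from 5 N to −1 N) and the tool dropped at yaw 3.44. I'll lower gently to confirm the knob is in the notch.

```bash
python3 -m crank '{"travel":[[-0.0006,0,0],[0,0,0.0005],[0,0,0.0005],[0,0,0.0005],[0,0,0.0005],[0,0,0],[0,0,0],[0,0,0]],"turn":[[0,0,0],[0,0,0],[0,0,0],[0,0,0],[0,0,0],[0,0,0],[0,0,0],[0,0,0]],"grip":[1,1,1,1,1,1,1,1]}'
python3 -c "
from h import *
s=st();r=R.from_quat(s['ee_rot']);print(r.inv().apply(s['ft_force']),r.as_euler('zyx'))"
```

```text
clock: 12.97
tool_pos: [519.6, -277.9, 79.7]
ee_rot: [-0.149, 0.989, -0.0, -0.0]
ft_force: [2.2, -0.1, -1.8]
width: 0.127
12.9667 [ 519.56 -277.85   79.74] [-1.487e-01  9.889e-01 -1.000e-04 -4.000e-04] F [ 2.23 -0.09 -1.76] T [-0.137 -0.619 -0.024] w 0.127
[-2.10174398 -0.74136052  1.75881111] [ 2.84299663e+00 -7.29501767e-04  3.14122960e+00]
```

```bash
python3 -m crank '{"travel":[[0,0,0.0008],[0,0,0.0008],[0,0,0.0008],[0,0,0.0008],[0,0,0.0004],[0,0,0],[0,0,0],[0,0,0]],"turn":[[0,0,0],[0,0,0],[0,0,0],[0,0,0],[0,0,0],[0,0,0],[0,0,0],[0,0,0]],"grip":[1,1,1,1,1,1,1,1]}'
python3 -c "
from h import *
s=st();r=R.from_quat(s['ee_rot']);print(r.inv().apply(s['ft_force']),r.as_euler('zyx'))"
```

```text
clock: 13.63
tool_pos: [519.6, -277.8, 76.2]
ee_rot: [-0.149, 0.989, -0.0, -0.0]
ft_force: [-0.0, -1.3, -0.7]
width: 0.129
13.6333 [ 519.63 -277.8    76.24] [-1.488e-01  9.889e-01 -1.000e-04 -3.000e-04] F [-0.04 -1.28 -0.75] T [-0.428 -0.106 -0.059] w 0.129
[ 0.41488036 -1.21146498  0.74909421] [ 2.84294359e+00 -6.07021450e-04  3.14130468e+00]
```

```bash
python3 -m crank '{"travel":[[0,0,0.0005],[0,0,0.0005],[0,0,0.0005],[0,0,0],[0,0,0],[0,0,0],[0,0,0],[0,0,0]],"turn":[[0,0,0],[0,0,0],[0,0,0],[0,0,0],[0,0,0],[0,0,0],[0,0,0],[0,0,0]],"grip":[1,1,1,1,1,1,1,1]}'
python3 -c "
from h import *
s=st();r=R.from_quat(s['ee_rot']);print(r.inv().apply(s['ft_force']),r.as_euler('zyx'))"
```

```text
clock: 14.3
tool_pos: [519.7, -277.8, 75.4]
ee_rot: [-0.149, 0.989, -0.0, -0.0]
ft_force: [-2.9, -1.5, 4.9]
width: 0.133
14.3 [ 519.66 -277.82   75.45] [-1.488e-01  9.889e-01 -2.000e-04 -2.000e-04] F [-2.9  -1.52  4.9 ] T [-0.252  0.476 -0.016] w 0.133
[ 3.21996699 -0.60455931 -4.89687539] [ 2.84295071e+00 -2.72994859e-04  3.14112649e+00]
```

```bash
python3 -m crank '{"travel":[[0,0,0.0005],[0,0,0.0005],[0,0,0],[0,0,0],[0,0,0],[0,0,0],[0,0,0],[0,0,0]],"turn":[[0,0,0],[0,0,0],[0,0,0],[0,0,0],[0,0,0],[0,0,0],[0,0,0],[0,0,0]],"grip":[1,1,1,1,1,1,1,1]}'
python3 -c "
from h import *
s=st();r=R.from_quat(s['ee_rot']);print(r.inv().apply(s['ft_force']),r.as_euler('zyx'))"
```

```text
clock: 14.97
tool_pos: [519.7, -277.8, 75.4]
ee_rot: [-0.149, 0.989, -0.0, 0.0]
ft_force: [-4.5, 0.7, 11.3]
width: 0.129
14.9667 [ 519.73 -277.83   75.38] [-1.488e-01  9.889e-01 -3.000e-04  0.000e+00] F [-4.47  0.69 11.35] T [0.052 1.023 0.017] w 0.129
[  4.06507248   1.96682717 -11.35082164] [2.84294602e+00 1.85517228e-04 3.14092385e+00]
```

Same height as at the start (75.4 mm), and rigid under 11 N, so the knob is fully home. I'll ease off and release.

```bash
python3 -m crank '{"travel":[[0.0005,0.0002,-0.0006],[0,0,0],[0,0,0],[0,0,0],[0,0,0],[0,0,0],[0,0,0],[0,0,0]],"turn":[[0,0,0],[0,0,0],[0,0,0],[0,0,0],[0,0,0],[0,0,0],[0,0,0],[0,0,0]],"grip":[1,1,0.8,0.75,0.7,0.6,0.5,0.5]}'
python3 -m crank '{"travel":[[0,0,0],[0,0,-0.01],[0,0,-0.02],[0,0,-0.03],[0,0,-0.035],[0,0,-0.035],[0,0,0],[0,0,0]],"turn":[[0,0,0],[0,0,0],[0,0,0],[0,0,0],[0,0,0],[0,0,0],[0,0,0],[0,0,0]],"grip":[0.4,0.4,0.4,0.4,0.4,0.4,0.4,0.4]}'
python3 -m crank '{"travel":[[0,0.035,0],[0,0.04,0],[0,0.04,0],[0,0.04,0],[0,0.04,0],[0,0.035,0],[0,0.02,0],[0,0,0]],"turn":[[0,0,0],[0,0,0],[0,0,0],[0,0,0],[0,0,0],[0,0,0],[0,0,0],[0,0,0]],"grip":[0.4,0.4,0.4,0.4,0.4,0.4,0.4,0.4]}'
python3 - <<'E'
from h import *
import cv2
st()
for n,w,f in(("side",(slice(185,285),slice(215,315)),6),("top",(slice(170,272),slice(205,357)),5.2)):
  a=cams.capture(n)[w][:,:,::-1]
  cv2.imwrite(f"pics/{n}9.png",cv2.resize(a,None,fx=f,fy=f,interpolation=cv2.INTER_CUBIC))
E
```

```text
clock: 15.63
tool_pos: [519.3, -277.5, 74.3]
ee_rot: [-0.149, 0.989, 0.0, -0.0]
ft_force: [-0.2, 0.2, 0.4]
width: 0.503
clock: 16.3
tool_pos: [521.2, -278.6, 207.9]
ee_rot: [-0.149, 0.989, -0.002, 0.002]
ft_force: [-1.1, 0.5, -0.5]
width: 0.598
clock: 16.97
tool_pos: [443.3, -35.5, 203.5]
ee_rot: [-0.151, 0.989, 0.001, -0.001]
ft_force: [0.4, -0.1, -0.3]
width: 0.604
16.9667 [443.28 -35.54 203.53] [-0.1509  0.9886  0.001  -0.0013] F [ 0.38 -0.08 -0.35] T [ 0.022 -0.006  0.008] w 0.604
```

View pics/side9.png

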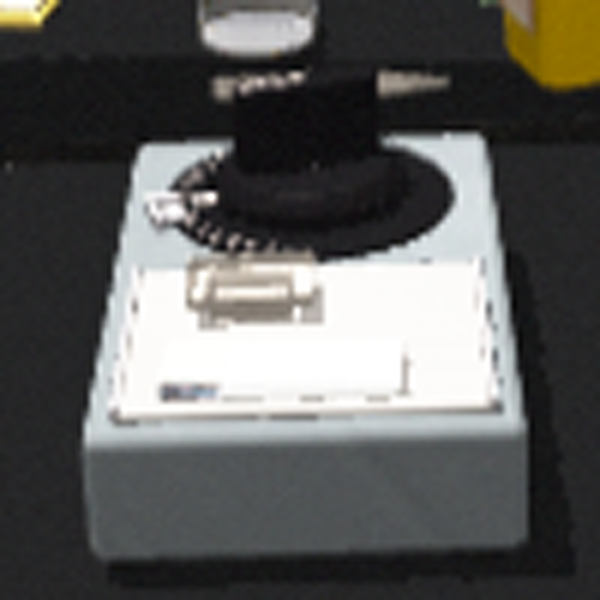

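View pics/top9.png

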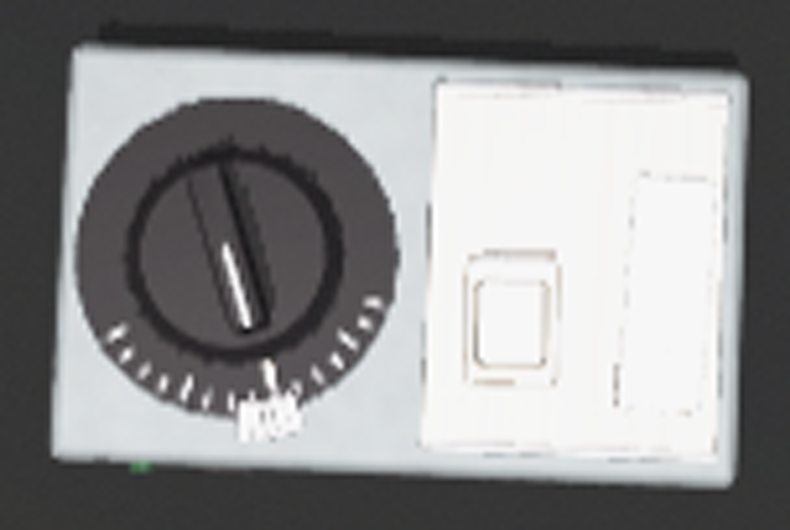

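The pointer, at (270,375), is at the clip (240–300, 418). The skirt outline matches the start image, so the knob is home. The slides and mould haven't moved, and the arm is clear.

```bash
python3 -c "
from h import *
robot.close_job();st()"
```

```text
the job is handed in; nothing more can be done
the job is handed in; nothing more can be done
```

The slide warmer is set to the steel clip: I pulled the knob up, turned it anticlockwise about 0.96 rad, and pushed it back down fully home. The job was handed in at about 17 s, well inside the 53 s limit.

- **Finding the notch:** I turned slowly while pressing with about 5 N. At tool yaw 3.44 rad, about 0.09 rad past the middle of the clip, the push vanished and the knob dropped in.
- **Fully home:** The tool came down to the same height as at the first grasp (75.4 mm). It stayed there, rigid, under 11 N. I did not test the lock by turning the knob to and fro afterwards.
- **Last pictures:** The pointer is at the clip, the skirt outline matches the start image, and the slides and mould are where they were. The gripper is clear of everything.
- **Disagreement:** The camera put the dial's axis about 3 mm from where the gripper found it. I corrected this after the grasp by easing the sideways force. Sideways forces at the readings stayed under about 8 N.

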